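# Complete the packing trays with the loose connector shells

## Task

Each of the four packing trays is one shell short. Take the four loose shells standing on the bench and stand each one upright in the empty pocket of the tray that holds its own kind, setting it down gently, not dropping it, and without knocking the shells already packed. Leave the right-angle elbow and the black dust cap where they lie.

Things in the scene. Friction and masses are not known exactly. Their poses are not given: they have to be found in the camera images.
- coupling: Loose nickel-plated coupling shell, standing: round knurled ring 46 mm across, 20 mm high at the foot; above it a plain round barrel 34 mm across up to the top at 56 mm; about 120 g. Dark bore on top. Origin: centre of the underside; z up; any yaw. Grip the barrel from above, fingertips 24 mm or more above its underside.
- flanged: Loose nickel-plated square-flange shell, standing: flange 40 x 40 x 6 mm with four screw holes at the foot (flange sides along its x, y; it sits best square to the tray walls); above it a round barrel 28 mm across up to the top at 56 mm; about 110 g. Dark bore on top. Origin: centre of the underside; z up; any yaw. Grip the barrel from above, fingertips 24 mm or more above its underside.
- gland: Loose nickel-plated hexagon gland body, standing: hexagon 40 mm across flats, 18 mm high at the foot; above it a plain round barrel 24 mm across up to the top at 56 mm; about 120 g. Dark bore on top. Origin: centre of the underside; z up; any yaw. Grip the barrel from above, fingertips 24 mm or more above its underside.
- sleeve: Loose nickel-plated slim sleeve, standing: foot collar 26 mm across, 8 mm high; above it a plain round barrel 20 mm across up to the top at 62 mm; about 60 g. Dark bore on top. Origin: centre of the underside; z up; any yaw. Grip the barrel from above, fingertips 24 mm or more above its underside.
- tray_coupling: Fixed tray of knurled coupling shells, 136 x 136 mm, turned up to 0.4 rad. 2 x 2 pockets, 62 x 62 mm inside, floor at z = 4 mm, walls 4 mm thick, tops at z = 18 mm; pocket centres at x, y = +-33 mm. Three hold a fixed upright shell (tops at 60 to 66 mm); the empty pocket is at x = -33, y = +33 mm. Origin: centre of the underside; x, y along the walls, z up.
- tray_flanged: Fixed tray of square-flange shells, 136 x 136 mm, turned up to 0.4 rad. 2 x 2 pockets, 62 x 62 mm inside, floor at z = 4 mm, walls 4 mm thick, tops at z = 18 mm; pocket centres at x, y = +-33 mm. Three hold a fixed upright shell (tops at 60 to 66 mm); the empty pocket is at x = +33, y = -33 mm. Origin: centre of the underside; x, y along the walls, z up.
- tray_gland: Fixed tray of hexagon gland bodies, 136 x 136 mm, turned up to 0.4 rad. 2 x 2 pockets, 62 x 62 mm inside, floor at z = 4 mm, walls 4 mm thick, tops at z = 18 mm; pocket centres at x, y = +-33 mm. Three hold a fixed upright shell (tops at 60 to 66 mm); the empty pocket is at x = -33, y = -33 mm. Origin: centre of the underside; x, y along the walls, z up.
- tray_sleeve: Fixed tray of slim sleeves, 136 x 136 mm, turned up to 0.4 rad. 2 x 2 pockets, 62 x 62 mm inside, floor at z = 4 mm, walls 4 mm thick, tops at z = 18 mm; pocket centres at x, y = +-33 mm. Three hold a fixed upright shell (tops at 60 to 66 mm); the empty pocket is at x = +33, y = +33 mm. Origin: centre of the underside; x, y along the walls, z up.
- elbow: Loose nickel-plated right-angle shell, 58 mm long, 30 mm wide, 48 mm high: square block with one stub to the side (along -x) and one up. It has no tray and stays where it is. Origin: centre of the underside of its block.
- cap: Loose black dust cap, round, 44 mm across, 19 mm high. It stays where it is. Origin: centre of its underside.
Mind the look-alikes: they are no part of the job. Leave any green look-alike of the tray_coupling alone.

How it is judged:
At the end, for the whole second after the job is handed in: Each loose shell stands upright (within 0.1 rad) on the floor of its own kind's tray's empty pocket (anywhere between its walls: within 19.5 mm of the pocket's centre along each wall, underside 1 to 7 mm above the bench), at rest; elbow and dust cap within 15 mm of where they were (x of coupling in the frame of tray_coupling between -0.0525 and -0.0135 m and y of coupling in the frame of tray_coupling between 0.0135 and 0.0525 m and z of coupling in the frame of tray_coupling between 0.001 and 0.007 m and angle between each of coupling, flanged, gland, sleeve's own z axis and vertical below 0.1 rad and linear speed of each of coupling, flanged, gland, sleeve below 0.02 m/s and x of flanged in the frame of tray_flanged between 0.0135 and 0.0525 m and y of flanged in the frame of tray_flanged between -0.0525 and -0.0135 m and z of flanged in the frame of tray_flanged between 0.001 and 0.007 m and x of gland in the frame of tray_gland between -0.0525 and -0.0135 m and y of gland in the frame of tray_gland between -0.0525 and -0.0135 m and z of gland in the frame of tray_gland between 0.001 and 0.007 m and x of sleeve in the frame of tray_sleeve between 0.0135 and 0.0525 m and y of sleeve in the frame of tray_sleeve between 0.0135 and 0.0525 m and z of sleeve in the frame of tray_sleeve between 0.001 and 0.007 m and distance of each of elbow, cap from where it was at the start of the episode below 0.015 m); the robot touches nothing.
It fails at once if a shell is dropped: let go with its underside more than 30 mm above the bench ((contact force between the fingers and coupling below 0.05 N and height (world z) of coupling above 0.03 m) or (contact force between the fingers and flanged below 0.05 N and height (world z) of flanged above 0.03 m) or (contact force between the fingers and gland below 0.05 N and height (world z) of gland above 0.03 m) or (contact force between the fingers and sleeve below 0.05 N and height (world z) of sleeve above 0.03 m)).
It fails at once if the elbow or the dust cap is moved by more than 15 mm (distance of any of elbow, cap from where it was at the start of the episode above 0.015 m).
It fails at once if the arm or its fingers press on a tray or on the shells packed in it with more than 15 N (contact force between any of the arm, the fingers and tray_coupling above 15 N or contact force between any of the arm, the fingers and tray_flanged above 15 N or contact force between any of the arm, the fingers and tray_gland above 15 N or contact force between any of the arm, the fingers and tray_sleeve above 15 N).
It fails at once if a carried shell is struck or pressed on a tray or a packed shell with more than 40 N (contact force between any of coupling, flanged, gland, sleeve and tray_coupling above 40 N or contact force between any of coupling, flanged, gland, sleeve and tray_flanged above 40 N or contact force between any of coupling, flanged, gland, sleeve and tray_gland above 40 N or contact force between any of coupling, flanged, gland, sleeve and tray_sleeve above 40 N).
It also fails if it takes over 112 s, if anything falls off the work surface, if the arm or the gripper's body presses on something with over 40 N, if the wrist force passes 120 N, or if a joint passes its speed limit or range.

## Robot

A 6-joint arm with a two-finger parallel gripper is mounted at the origin on the work surface. World frame = base frame: x ahead of the robot, y to its left, z up, the work surface at z = 0. Lengths are in m, angles in rad, forces in N, time in s.
With the tool pointing down it reaches from about 0.3 to 1 m from the base axis. Payload 5.1 kg.
Tool frame: the origin (TCP) lies midway between the tips of the shut fingers; the grasp point (between the pads) lies 19 mm behind it; x points along the fingers, z is the direction in which the jaws open and shut, and the axes are right-handed (so a half turn about x gives the same grasp; the last joint's range is limited). The gripper opens to 95 mm and grips with 3 to 60 N. Pads are 20 mm wide; open, the fingers measure 119 mm over their backs; the gripper's body (75 mm by 180 mm) begins 59 mm behind the grasp point.
Start: joints at [1.123, 0.124, 1.65, -0, 1.367, -0.083], TCP at [0.232, 0.607, 0.215] pointing down, gripper open.
Joint ranges: [-2.61, 2.61], [-1.02, 2.33], [0.03, 2.71], [-1.35, 4.49], [0.32, 2.68], [-2.91, 2.91]. Speed limits (rad/s): [2.57, 2.57, 3.14, 3.14, 3.14, 3.14].

## Interface

Orientations are given as a rotation vector (axis times angle).
In Python, from rig import * gives the robot as it stands.
- The arm moves only by the shell command python3 -m creep 'ROWS' [FORCE]. ROWS is JSON, one flat list of numbers, 7 for each row, row after row: the closure, from -1 (fully open) to 1 (shut), then the shift along the world's x, y, z each as a share of 20 cm, from -1 to 1, then the turn, a rotation vector about the world's x, y, z each as a share of 180 degrees, from -1 to 1. A call has 1 to 10 rows; each row is the pose to reach, as a shift and turn from the pose commanded when the call began, turning the shorter way round; what a row does not reach only later rows make up. A row lasts 1/8 s, in which the tool goes at most 62.5 mm and 10.7 degrees, less where a joint would pass 70% of its speed; a pose out of reach is approached as far as the arm can. A call with a number of a shift or a turn outside -1 to 1 is refused whole. A call with a gripper value outside its range is refused whole. The fingers move at their own pace and stop on an object; FORCE is the grip in N (left out, the last holds). Time passes only in rows, so rows that repeat a pose let the fingers close. It gives the time, the measured TCP pose, the force and the opening at its end, in the units of the state.
- state(): the state, without advancing time (a new reading comes with each control period).
- grab_frame(name): name is "side" or "top" or "wrist"; returns a dict with "color" (400x640x3 uint8, red, green, blue), "range_z" (400x640 float32, m along the optical axis (not along the pixel's ray), 0 where there is no reading), "fx", "fy", "cx", "cy" (pixels), "position" and "orientation" of the camera in the world. Camera axes: x right, y down, z forward; pixel columns grow to the right and rows downward; lengths in m; the calibration is good to about 2 mm. A picture is of the moment at which its call begins.
- sign_off(): hands the job in, once; it reports no verdict.
Trained networks look in a picture, given as the dict that the camera call returned (one of the last four; its "shot" number tells which), for a name from the list of things; names that differ only in an ending like _2 or _b are one class to them, and where a whole thing is asked for, a point or a joint stands for the part that bears it (a point fixed in the world has none). Each returns a list of dicts, best first, with "conf" (0 to 1); they miss things now and then, are a little off and sometimes report something else, mostly with a low value. They report only what shows in the picture. A call takes as long as a camera call. They do not tell look-alikes from the thing itself.
- spot_in(picture, query): "xyz" ([x, y, z] in m, in world coordinates, good to about 4 mm: the middle of the surface that is visible of it).
- landmark_of(picture, query): "xyz" ([x, y, z] in m, in world coordinates, good to about 4 mm: a listed point, or the origin of a listed thing).
The state is a dict: "time": time; "q": joint angles; "joint_vel": joint speeds; "joint_efforts": joint torques, N m; "eef_pos": TCP position; "tool_rot": TCP orientation; "force": force on the tool from outside, world axes, zero at the start; "torque": the same for the moment, N m; "grip_width": finger opening in m.
Only numpy, scipy, OpenCV 4.12 (cv2) and the standard library are available. Lean on these libraries where they do the work, as an engineer would, in place of code of your own. Each camera call takes 0.05 s, during which the arm holds its last target. There are 200 camera calls.

## Working session

There is one attempt and no reset: what is moved stays moved. The work goes in short steps, Python scripts to look and compute and a shell command to move; the robot and the scene stay as the last step left them, time stands still between calls to the robot, and variables do not carry over. Pictures are saved under pics/ and viewed, about 12 in all and at most 16, crops included, and the job is handed in when it is done.

```bash
mkdir -p pics; ls
cat > h.py <<'E'
from rig import *
import numpy as np, cv2, json
from scipy.spatial.transform import Rotation as R
def save(p,n): cv2.imwrite('pics/'+n,cv2.cvtColor(p['color'],cv2.COLOR_RGB2BGR))
def rot(p):
    o=np.array(p['orientation'],float)
    return o if o.shape==(3,3) else (R.from_rotvec(o).as_matrix() if o.size==3 else R.from_quat(o).as_matrix())
def cloud(p):
    z=p['range_z']; v,u=np.mgrid[:z.shape[0],:z.shape[1]]
    c=np.stack([(u-p['cx'])/p['fx']*z,(v-p['cy'])/p['fy']*z,z],-1)
    w=c@rot(p).T+np.array(p['position']); w[z<=0]=np.nan; return w
def proj(p,x):
    c=(np.array(x)-p['position'])@rot(p); return c[...,:2]/c[...,2:]*[p['fx'],p['fy']]+[p['cx'],p['cy']]
E
python3 - <<'E'
from h import *
s=state(); print(s['time'],s['eef_pos'],s['tool_rot'],s['grip_width'])
for n in('top','side'):
    p=grab_frame(n); save(p,n+'0.png'); print(n,p['position'],p['orientation'],p['fx'])
    w=cloud(p); print(np.nanmin(w,(0,1)),np.nanmax(w,(0,1)), np.nanmedian(w[...,2]))
    for q in 'coupling flanged gland sleeve tray_coupling tray_flanged tray_gland tray_sleeve elbow cap'.split():
        for d in landmark_of(p,q)[:4]: print(n,q,round(d['conf'],2),np.round(d['xyz'],3),np.round(proj(p,d['xyz'])))
    np.savez(n+'0.npz',w=w,c=p['color'])
E
```

```text
pics
0.0 [0.2316639  0.60662515 0.21339916] [-0.93752094  1.3618106   0.935769  ] 0.09491008929226294
top [ 0.29847651 -0.047905    1.76333713] [-2.18467552  2.12614901 -0.10553532] 505.1402293856986
[-0.41130628 -1.63683227 -0.78369979] [1.69720079 1.7312377  0.72994373] -0.0010410402411002995
top coupling 0.64 [ 0.459 -0.042  0.001] [328. 215.]
top flanged 0.41 [ 0.341 -0.293  0.003] [399. 250.]
top flanged 0.25 [ 0.456 -0.044  0.001] [328. 215.]
top gland 0.54 [ 0.425  0.178 -0.002] [265. 223.]
top sleeve 0.46 [0.454 0.07  0.001] [296. 215.]
top tray_coupling 0.88 [ 0.252 -0.462 -0.001] [448. 278.]
top tray_coupling 0.56 [ 0.627 -0.131  0.002] [354. 168.]
top tray_flanged 0.98 [0.636 0.113 0.   ] [285. 164.]
top tray_flanged 0.24 [0.533 0.334 0.003] [222. 191.]
top tray_gland 0.56 [0.532 0.332 0.002] [222. 191.]
top tray_sleeve 0.85 [ 0.541 -0.349 -0.006] [415. 194.]
top elbow 0.65 [ 0.418 -0.174  0.003] [365. 227.]
top cap 0.7 [ 0.351  0.27  -0.   ] [237. 243.]
side [-0.11018767 -0.66041193  0.82754389] [-2.16162139  0.88014525 -0.41097418] 424.5351887119047
[-0.44668539 -0.84673
[... 174 characters left out ...]
304.]
side gland 0.76 [0.425 0.175 0.   ] [247. 193.]
side gland 0.69 [0.452 0.069 0.003] [277. 205.]
side sleeve 0.45 [0.452 0.07  0.006] [276. 204.]
side tray_coupling 0.79 [ 0.626 -0.126 -0.001] [367. 210.]
side tray_coupling 0.78 [ 0.255 -0.457  0.001] [372. 378.]
side tray_coupling 0.71 [0.747 0.383 0.003] [282. 126.]
side tray_flanged 0.57 [0.634 0.116 0.003] [311. 171.]
side tray_flanged 0.54 [ 0.42  -0.166  0.002] [327. 255.]
side tray_gland 0.57 [0.53  0.336 0.001] [242. 156.]
side tray_gland 0.45 [0.451 0.072 0.002] [276. 205.]
side tray_sleeve 0.95 [ 0.542 -0.348  0.003] [413. 269.]
side elbow 0.82 [ 0.419 -0.167 -0.001] [327. 256.]
side cap 0.53 [ 0.353  0.273 -0.001] [208. 189.]
```

Run:
```python
import cv2
a=cv2.imread('pics/top0.png')[120:310,190:480]; cv2.imwrite('pics/top0c.png',cv2.resize(a,None,fx=2.75,fy=2.75,interpolation=cv2.INTER_CUBIC))
a=cv2.imread('pics/side0.png')[90:400,150:490]; cv2.imwrite('pics/side0c.png',cv2.resize(a,None,fx=1.9,fy=1.9,interpolation=cv2.INTER_CUBIC))
```

```text
(no output)
```

View pics/top0c.png

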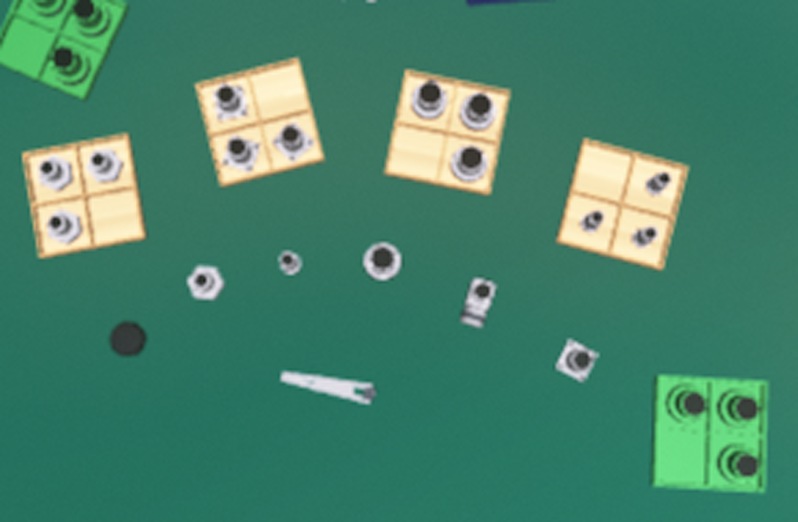

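View pics/side0c.png

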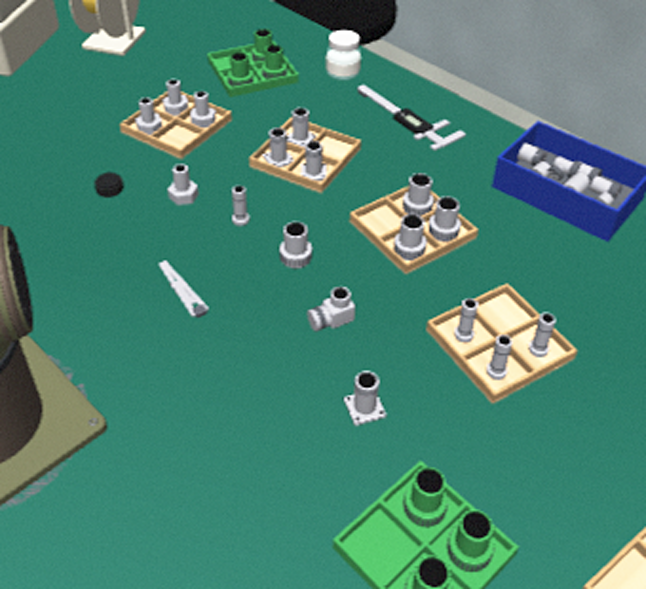

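The top crop shows four wooden trays, left to right: gland (85,195), flanged (260,120), coupling (448,130) and sleeve (622,203). Each has its empty pocket on the side the task lists. The two green trays (60,40 and 710,435) are look-alikes. The loose shells are gland (205,282), sleeve (290,262), coupling (382,260) and flanged (577,360). The elbow is at (480,300) and the cap at (128,340).

Next I'll refine the poses from colour and depth.

```bash
cat > m.py <<'E'
from h import *
from scipy.optimize import minimize
T=np.load('top0.npz'); S=np.load('side0.npz')
tr=dict(coupling=(.626,-.129,-33,33),flanged=(.635,.114,33,-33),gland=(.531,.334,-33,-33),sleeve=(.541,-.348,33,33))
sh=dict(coupling=(.458,-.043),flanged=(.343,-.295),gland=(.425,.176),sleeve=(.453,.07))
for n,(x,y,px,py) in tr.items():
    for nm,D in(('top',T),('side',S)):
        w,c=D['w'],D['c'].astype(int)
        m=(np.hypot(w[...,0]-x,w[...,1]-y)<.12)&(c[...,0]>c[...,2]+25)&(c[...,0]>=c[...,1])&(w[...,2]<.03)
        P=w[m][:,:2].astype(np.float32)
        r=cv2.minAreaRect(P)
        # soft square fit: minimise outside distance plus empty margin with 136 mm square
        def cost(v):
            a=v[2]; d=P-v[:2]; e=np.abs(d@np.array([[np.cos(a),-np.sin(a)],[np.sin(a),np.cos(a)]]))-.068
            return np.sum(np.maximum(e,0)**2)*1e6
        a0=np.deg2rad(r[2]); a0=(a0+np.pi/4)%(np.pi/2)-np.pi/4
        b=minimize(cost,[r[0][0],r[0][1],a0],method='Nelder-Mead',options=dict(initial_simplex=[[r[0][0],r[0][1],a0],[r[0][0]+.01,r[0][1],a0],[r[0][0],r[0][1]+.01,a0],[r[0][0],r[0][1],a0+.1]])).x
        pk=b[:2]+R.from_euler('z',b[2]).as_matrix()[:2,:2]@[px/1e3,py/1e3]
        print(n,nm,len(P),'rect',np.round(r[0],4),np.round(r[1],3),round(a0,3),'fit',np.round(b,4),'pocket',np.round(pk,4))
for n,(x,y) in sh.items():
    for nm,D in(('top',T),('side',S)):
        w=D['w']; h=.062 if n=='sleeve' else .056
        d=np.hypot(w[...,0]-x,w[...,1]-y)<.035
        for lo,hi in((h-.006,h+.006),(.004,.03)):
            P=w[d&(w[...,2]>lo)&(w[...,2]<hi)]
            if len(P)>4:
                r=cv2.minAreaRect(P[:,:2].astype(np.float32)); print(n,nm,lo,len(P),'mean',P.mean(0).round(4),'rect',np.round(r[0],4),np.round(r[1],3),r[2])
E
python3 m.py
```

```text
coupling top 1125 rect [ 0.6273 -0.1247] [0.138 0.145] -0.171 fit [ 0.6266 -0.1246 -0.1776] pocket [ 0.5999 -0.0862]
coupling side 1035 rect [ 0.6264 -0.1181] [0.157 0.139] -0.18 fit [ 0.6243 -0.1257 -0.1825] pocket [ 0.5978 -0.0872]
flanged top 1159 rect [0.6341 0.117 ] [0.145 0.137] 0.273 fit [0.6337 0.1167 0.274 ] pocket [0.6744 0.0938]
flanged side 825 rect [0.6349 0.121 ] [0.152 0.153] 0.275 fit [0.6313 0.1146 0.2881] pocket [0.6723 0.0923]
gland top 1210 rect [0.5334 0.3388] [0.144 0.138] 0.215 fit [0.5325 0.3382 0.2108] pocket [0.5071 0.2991]
gland side 793 rect [0.5281 0.3431] [0.139 0.164] 0.2 fit [0.5295 0.3348 0.2171] pocket [0.5044 0.2955]
sleeve top 1430 rect [ 0.5401 -0.3492] [0.142 0.144] -0.246 fit [ 0.5399 -0.3491 -0.2379] pocket [ 0.5797 -0.3248]
sleeve side 2165 rect [ 0.5391 -0.3436] [0.152 0.138] -0.239 fit [ 0.5377 -0.3491 -0.2393] pocket [ 0.5776 -0.3248]
coupling top 0.05 64 mean [ 0.4556 -0.0438  0.0561] rect [ 0.4543 -0.045 ] [0.031 0.031] 3.140960931777954
coupling top 0.004 98 mean [ 0.4553 -0.043   0.0151] rect [ 0.461  -0.0434] [0.064 0.061] 77.236602783
[... 769 characters left out ...]
004 110 mean [0.4224 0.1783 0.0139] rect [0.4266 0.1767] [0.062 0.062] 24.818073272705078
gland side 0.05 48 mean [0.423  0.1716 0.0557] rect [0.4241 0.1738] [0.024 0.022] 15.270832061767578
gland side 0.004 136 mean [0.4192 0.1663 0.0163] rect [0.4215 0.1717] [0.04  0.048] 73.44987487792969
sleeve top 0.056 27 mean [0.4509 0.0725 0.0621] rect [0.4506 0.073 ] [0.017 0.017] 83.86444854736328
sleeve top 0.004 58 mean [0.4519 0.0722 0.0081] rect [0.4531 0.0722] [0.06  0.064] 26.177566528320312
sleeve side 0.056 37 mean [0.4511 0.0667 0.0621] rect [0.452  0.0673] [0.019 0.017] 5.017529010772705
sleeve side 0.004 68 mean [0.4485 0.0636 0.0146] rect [0.4489 0.0701] [0.022 0.052] 22.075380325317383
```

```bash
cat >> h.py <<'E'
def to(x,y,z,jaw,cmd=None):
    """shares needed from present pose to xyz with jaw angle (deg, mod 180), tool down"""
    s=state(); M=R.from_rotvec(s['tool_rot']); p=np.array(s['eef_pos'])
    m=M.as_matrix(); a=np.rad2deg(np.arctan2(m[1,2],m[0,2]))
    d=((jaw-a+90)%180)-90
    goal=R.from_euler('z',np.deg2rad(d))*R.from_matrix(np.column_stack([[0,0,-1],[np.sin(np.deg2rad(a)),-np.cos(np.deg2rad(a)),0],[np.cos(np.deg2rad(a)),np.sin(np.deg2rad(a)),0]]))
    t=(goal*M.inv()).as_rotvec()/np.pi
    print('t',round(s['time'],2),'pos',p.round(4),'jaw',round(a,1),'q6',round(s['q'][5],2),'w',round(s['grip_width'],4),'shift',((np.array([x,y,z])-p)/.2).round(3),'turn',t.round(4),'F',np.round(s['force'],1))
E
python3 -c "
from h import *
to(.424,.176,.2,-33)"
```

```text
Traceback (most recent call last):
  File "h.py", line 19, in to
    goal=R.from_euler('z',np.deg2rad(d))*R.from_matrix(np.column_stack([[0,0,-1],[np.sin(np.deg2rad(a)),-np.cos(np.deg2rad(a)),0],[np.cos(np.deg2rad(a)),np.sin(np.deg2rad(a)),0]]))
                                         ~~~~~~~~~~~~~^^^^^^^^^^^^^^^^^^^^^^^^^^^^^^^^^^^^^^^^^^^^^^^^^^^^^^^^^^^^^^^^^^^^^^^^^^^^^^^^^^^^^^^^^^^^^^^^^^^^^^^^^^^^^^^^^^^^^^^^^^^^^^
  File "scipy/spatial/transform/_rotation.pyx", line 1143, in scipy.spatial.transform._rotation.Rotation.from_matrix
ValueError: Non-positive determinant (left-handed or null coordinate frame) in rotation matrix 0: [[ 0.          0.93419537  0.35676185]
 [ 0.         -0.35676185  0.93419537]
 [-1.          0.          0.        ]].
```

```bash
sed -i 's/\[np.sin(np.deg2rad(a)),-np.cos(np.deg2rad(a)),0\]/[-np.sin(np.deg2rad(a)),np.cos(np.deg2rad(a)),0]/' h.py
python3 -c "
from h import *
to(.424,.176,.2,-33)"
```

```text
t 1.1 pos [0.2319 0.6072 0.2147] jaw 69.1 q6 -0.08 w 0.0948 shift [ 0.96  -2.156 -0.073] turn [0.     0.     0.4328] F [-0.9 -0.9  0.3]
```

```bash
python3 -m creep '[-1,0.48,-1,0,0,0,-0.28,-1,0.48,-1,0,0,0,-0.28,-1,0.48,-1,0,0,0,-0.28,-1,0.48,-1,0,0,0,-0.28,-1,0.48,-1,0,0,0,-0.28,-1,0.48,-1,0,0,0,-0.28]' 30
python3 -m creep '[-1,0.48,-1,0,0,0,-0.287,-1,0.48,-1,0,0,0,-0.287,-1,0.48,-1,0,0,0,-0.287,-1,0.48,-1,0,0,0,-0.287,-1,0.48,-1,0,0,0,-0.287,-1,0.48,-1,0,0,0,-0.287]'
python3 -c "
from h import *
p=grab_frame('wrist'); save(p,'w1.png'); print(p['position'],p['orientation'])
for d in landmark_of(p,'gland')[:3]: print(d['conf'],np.round(d['xyz'],4))
w=cloud(p); P=w[(w[...,2]>.05)&(w[...,2]<.062)]; P=P[np.hypot(P[:,0]-.424,P[:,1]-.176)<.03]
print(len(P),P.mean(0),P.min(0),P.max(0))
to(.424,.176,.2,-33)"
```

```text
time: 1.85
eef_pos: [0.3282, 0.4069, 0.2149]
tool_rot: [-0.256, 1.555, 0.257]
force: [-0.5, 0.3, 0.0]
grip_width: 0.0949
time: 2.6
eef_pos: [0.4241, 0.2072, 0.2147]
tool_rot: [0.448, 1.524, -0.448]
force: [-0.3, 0.4, 0.0]
grip_width: 0.0949
[0.4585026  0.26219546 0.38377177] [ 2.79444956 -0.82238651 -0.09697565]
0.65 [ 0.4254  0.1764 -0.0024]
366 [0.4239775  0.17755981 0.05497448] [0.41222777 0.16554518 0.05027306] [0.43526473 0.18855221 0.05702389]
t 2.7 pos [0.4238 0.2077 0.2146] jaw -32.7 q6 0.91 w 0.0952 shift [ 0.001 -0.158 -0.073] turn [-0.     -0.     -0.0016] F [-0.3  0.4  0.5]
```

View pics/w1.png

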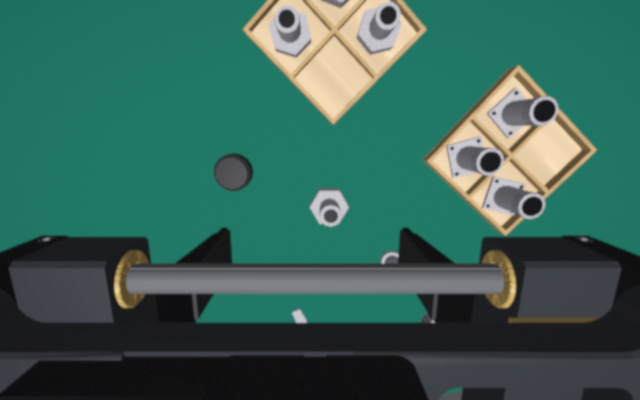

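The wrist view shows the gland at (329,210) between the open fingers, nothing else in the way, and the cap well off at (233,172). Depth puts its rim centre at (0.424, 0.177), which agrees with the top camera. I'll descend and grip.

```bash
python3 -m creep '[-1,0,-0.153,0,0,0,0,-1,0,-0.153,-0.2,0,0,0,-1,0,-0.153,-0.5,0,0,0,-1,0,-0.153,-0.75,0,0,0,-1,0,-0.153,-0.88,0,0,0,-1,0,-0.153,-0.93,0,0,0,-1,0,-0.153,-0.93,0,0,0]' 30
python3 -m creep '[1,0,0,0,0,0,0,1,0,0,0,0,0,0,1,0,0,0,0,0,0,1,0,0,0,0,0,0,1,0,0,0,0,0,0,1,0,0,0,0,0,0]'
python3 -c "
from h import *
to(.5055,.297,.2,-33)"
```

```text
time: 3.58
eef_pos: [0.4239, 0.177, 0.0287]
tool_rot: [0.449, 1.524, -0.449]
force: [1.0, 0.1, 0.4]
grip_width: 0.0951
time: 4.32
eef_pos: [0.4239, 0.1766, 0.0286]
tool_rot: [0.451, 1.524, -0.451]
force: [1.1, 0.4, 0.0]
grip_width: 0.0403
t 4.33 pos [0.4239 0.1766 0.0286] jaw -33.0 q6 0.85 w 0.0403 shift [0.408 0.602 0.857] turn [ 0.     -0.     -0.0002] F [1.1 0.4 0. ]
```

```bash
python3 -m creep '[1,0,0,0,0,0,0,1,0,0,0,0,0,0,1,0,0,0,0,0,0,1,0,0,0,0,0,0,1,0,0,0,0,0,0]'
python3 -m creep '[1,0,0,0.05,0,0,0,1,0,0,0.2,0,0,0,1,0,0,0.4,0,0,0,1,0,0,0.5,0,0,0,1,0,0,0.5,0,0,0]'
```

```text
time: 4.95
eef_pos: [0.4239, 0.1766, 0.0286]
tool_rot: [0.451, 1.523, -0.451]
force: [0.9, 0.4, -0.4]
grip_width: 0.0238
time: 5.58
eef_pos: [0.4253, 0.1771, 0.1311]
tool_rot: [0.452, 1.519, -0.448]
force: [0.5, -0.1, -1.3]
grip_width: 0.0236
```

```bash
python3 -m creep '[1,0.13,0.2,0.05,0,0,0,1,0.27,0.4,0.05,0,0,0,1,0.37,0.55,0.05,0,0,0,1,0.4,0.6,0.05,0,0,0,1,0.4,0.6,0.05,0,0,0,1,0.4,0.6,0.05,0,0,0]'
python3 -c "
from h import *
p=grab_frame('wrist'); save(p,'w2.png'); 
to(.5055,.297,.034,-33)"
```

```text
time: 6.32
eef_pos: [0.503, 0.2956, 0.138]
tool_rot: [0.45, 1.524, -0.452]
force: [0.1, -0.7, -1.5]
grip_width: 0.0233
t 6.38 pos [0.5032 0.2956 0.1382] jaw -33.0 q6 1.02 w 0.0229 shift [ 0.012  0.007 -0.521] turn [ 0.0002 -0.0003  0.    ] F [ 0.4  0.3 -0.8]
```

View pics/w2.png

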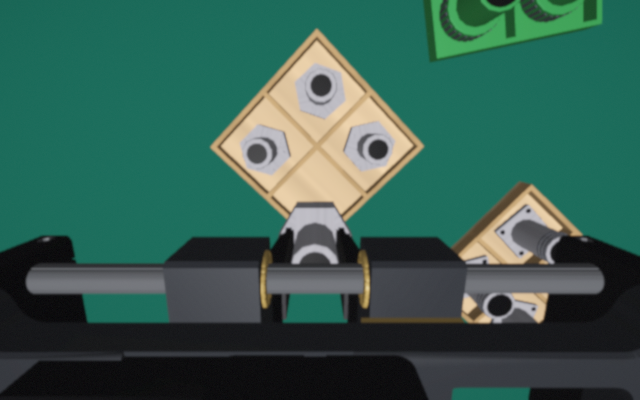

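The wrist view shows the gland held upright at (315,235) over the empty near pocket, and the jaws clear the packed shells at (265,152) and (375,148). I'll lower it.

```bash
python3 -m creep '[1,0.012,0.007,-0.1,0,0,0,1,0.012,0.007,-0.25,0,0,0,1,0.012,0.007,-0.4,0,0,0,1,0.012,0.007,-0.48,0,0,0,1,0.012,0.007,-0.5,0,0,0,1,0.012,0.007,-0.51,0,0,0,1,0.012,0.007,-0.52,0,0,0,1,0.012,0.007,-0.525,0,0,0,1,0.012,0.007,-0.525,0,0,0]'
```

```text
time: 7.5
eef_pos: [0.5065, 0.2981, 0.0341]
tool_rot: [0.451, 1.523, -0.45]
force: [0.5, -0.2, -0.8]
grip_width: 0.0234
```

```bash
python3 -m creep '[1,0,0,-0.006,0,0,0,1,0,0,-0.006,0,0,0,-1,0,0,-0.006,0,0,0,-1,0,0,-0.006,0,0,0,-1,0,0,-0.006,0,0,0,-1,0,0,-0.006,0,0,0,-1,0,0,0.1,0,0,0,-1,0,0,0.35,0,0,0,-1,0,0,0.6,0,0,0,-1,0,0,0.8,0,0,0]'
python3 -c "
from h import *
to(.452,.070,.19,-58.7)
to(.456,-.045,.19,34.7)"
```

```text
time: 8.75
eef_pos: [0.507, 0.2984, 0.1981]
tool_rot: [0.453, 1.52, -0.448]
force: [-0.0, 0.3, 0.1]
grip_width: 0.0938
t 8.75 pos [0.507  0.2984 0.1981] jaw -33.0 q6 1.02 w 0.0938 shift [-0.275 -1.142 -0.041] turn [-0.0003  0.0013 -0.143 ] F [-0.   0.3  0.1]
t 8.75 pos [0.507  0.2984 0.1981] jaw -33.0 q6 1.02 w 0.0938 shift [-0.255 -1.717 -0.041] turn [-0.0012  0.0007  0.3759] F [-0.   0.3  0.1]
```

```bash
python3 -m creep '[-1,-0.09,-0.31,0,0,0,-0.05,-1,-0.18,-0.62,0,0,0,-0.1,-1,-0.275,-0.93,0,0,0,-0.143,-1,-0.275,-1,0,0,0,-0.143,-1,-0.275,-1,0,0,0,-0.143,-1,-0.275,-1,0,0,0,-0.143]'
cat >> h.py <<'E'
def rim(p,x,y,h):
    w=cloud(p); P=w[(abs(w[...,2]-h)<.006)]; P=P[np.hypot(P[:,0]-x,P[:,1]-y)<.03]
    print('rim',len(P),P.mean(0).round(4),'mid',((P.min(0)+P.max(0))/2).round(4),'size',np.ptp(P,0).round(4))
E
python3 -c "
from h import *
p=grab_frame('wrist')
rim(p,.452,.07,.062); to(.452,.070,.03,-58.7)
p=grab_frame('top'); save(p,'t3.png'); 
w=cloud(p); P=w[(w[...,2]>.05)&(np.hypot(w[...,0]-.506,w[...,1]-.297)<.025)]; print('gland',len(P),P.mean(0))"
```

```text
time: 9.5
eef_pos: [0.4517, 0.0986, 0.1947]
tool_rot: [0.799, 1.418, -0.797]
force: [0.2, -0.5, 1.1]
grip_width: 0.0951
rim 313 [0.452  0.0712 0.0609] mid [0.4519 0.0708 0.0598] size [0.0195 0.0192 0.0075]
t 9.55 pos [0.4517 0.0988 0.1944] jaw -58.6 q6 1.12 w 0.0954 shift [ 0.002 -0.144 -0.822] turn [-0.0001  0.0003 -0.0003] F [ 0.5  0.2 -0.2]
gland 40 [0.504884   0.2996792  0.05915387]
```

```bash
python3 -m creep '[-1,0,-0.139,-0.05,0,0,0,-1,0,-0.139,-0.25,0,0,0,-1,0,-0.139,-0.5,0,0,0,-1,0,-0.139,-0.72,0,0,0,-1,0,-0.139,-0.8,0,0,0,-1,0,-0.139,-0.82,0,0,0,-1,0,-0.139,-0.82,0,0,0]'
python3 -m creep '[1,0,0,0,0,0,0,1,0,0,0,0,0,0,1,0,0,0,0,0,0,1,0,0,0,0,0,0,1,0,0,0,0,0,0,1,0,0,0,0,0,0,1,0,0,0,0,0,0,1,0,0,0,0,0,0,1,0,0,0,0,0,0,1,0,0,0,0,0,0]'
python3 -c "
from h import *
to(.5785,-.325,.14,-58.7)"
```

```text
time: 10.48
eef_pos: [0.4527, 0.0705, 0.0311]
tool_rot: [0.799, 1.417, -0.796]
force: [-0.3, 0.3, -0.6]
grip_width: 0.0954
time: 11.72
eef_pos: [0.4513, 0.0702, 0.0296]
tool_rot: [0.798, 1.419, -0.798]
force: [-0.6, -0.1, -0.8]
grip_width: 0.0194
t 11.72 pos [0.4513 0.0702 0.0296] jaw -58.7 q6 1.06 w 0.0194 shift [ 0.636 -1.976  0.552] turn [-0. -0.  0.] F [-0.6 -0.1 -0.8]
```

```bash
python3 -m creep '[1,0,0,0.05,0,0,0,1,0,0,0.2,0,0,0,1,0,0,0.4,0,0,0,1,0,-0.1,0.58,0,0,0,1,0.1,-0.35,0.6,0,0,0,1,0.2,-0.6,0.6,0,0,0,1,0.3,-0.85,0.6,0,0,0,1,0.32,-0.98,0.6,0,0,0,1,0.32,-0.98,0.6,0,0,0]'
python3 -m creep '[1,0.08,-0.25,0,0,0,0,1,0.16,-0.5,0,0,0,0,1,0.24,-0.75,0,0,0,0,1,0.3,-0.93,0,0,0,0,1,0.316,-0.99,0,0,0,0,1,0.316,-0.99,0,0,0,0,1,0.316,-0.99,0,0,0,0]'
python3 -c "
from h import *
p=grab_frame('wrist'); save(p,'w4.png')
to(.5785,-.325,.034,-58.7)"
```

```text
time: 12.85
eef_pos: [0.5155, -0.1273, 0.1502]
tool_rot: [0.8, 1.418, -0.8]
force: [-0.2, 0.0, -0.7]
grip_width: 0.0192
time: 13.72
eef_pos: [0.5783, -0.322, 0.1497]
tool_rot: [0.798, 1.42, -0.797]
force: [0.1, 0.6, -0.6]
grip_width: 0.0197
t 13.78 pos [ 0.5784 -0.3221  0.1497] jaw -58.6 q6 0.43 w 0.0194 shift [ 0.001 -0.014 -0.579] turn [-0.0002 -0.0001 -0.0004] F [-0.1  0.8 -0.2]
```

View pics/w4.png

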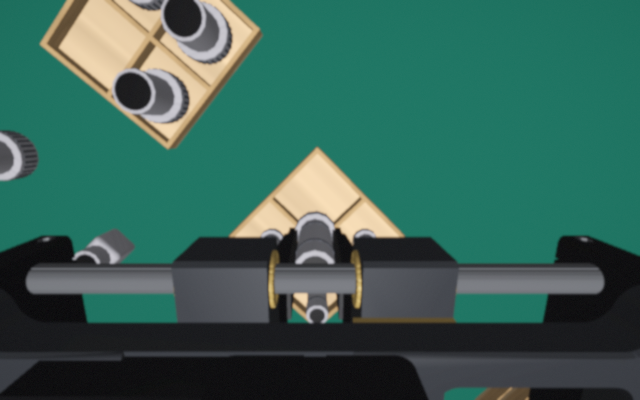

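The held sleeve is at (315,225). The empty corner pocket is centred near (317,190), the same place in the image as the gland's pocket just before that good placement. The neighbours at (272,237) and (365,237) are outside the jaws. I'll lower it.

```bash
python3 -m creep '[1,0,-0.014,-0.1,0,0,0,1,0,-0.014,-0.28,0,0,0,1,0,-0.014,-0.45,0,0,0,1,0,-0.014,-0.53,0,0,0,1,0,-0.014,-0.55,0,0,0,1,0,-0.014,-0.56,0,0,0,1,0,-0.014,-0.57,0,0,0,1,0,-0.014,-0.574,0,0,0,1,0,-0.014,-0.574,0,0,0]'
```

```text
time: 14.9
eef_pos: [0.5787, -0.3268, 0.0354]
tool_rot: [0.798, 1.419, -0.798]
force: [-0.7, -0.4, -0.3]
grip_width: 0.0196
```

```bash
python3 -m creep '[1,0,0,-0.006,0,0,0,1,0,0,-0.006,0,0,0,-1,0,0,-0.006,0,0,0,-1,0,0,-0.006,0,0,0,-1,0,0,-0.006,0,0,0,-1,0,0,-0.006,0,0,0,-1,0,0,0.1,0,0,0,-1,0,0,0.35,0,0,0,-1,0,0,0.6,0,0,0,-1,0,0,0.8,0,0,0]'
python3 -c "
from h import *
p=grab_frame('top')
w=cloud(p); P=w[(w[...,2]>.05)&(np.hypot(w[...,0]-.5785,w[...,1]+.325)<.02)]; print('sleeve',len(P),P.mean(0))
to(.339,-.293,.2,61)"
```

```text
time: 16.15
eef_pos: [0.5793, -0.327, 0.1996]
tool_rot: [0.797, 1.415, -0.798]
force: [0.5, -0.3, -0.1]
grip_width: 0.0925
sleeve 201 [ 0.577858   -0.32431642  0.52903937]
t 16.2 pos [ 0.5817 -0.3286  0.2064] jaw -58.7 q6 0.43 w 0.0942 shift [-1.213  0.178 -0.032] turn [ 0.0042  0.0021 -0.335 ] F [ 0.9 -0.4  4. ]
```

```bash
python3 -m creep '[-1,-0.3,0.06,0,0,0,0,-1,-0.6,0.12,0,0,0,0,-1,-0.9,0.2,0,0,0,0,-1,-1,0.25,0,0,0,0,-1,-1,0.25,0,0,0,0,-1,-1,0.25,0,0,0,0]'
python3 -c "
from h import *
p=grab_frame('wrist'); save(p,'w5.png'); rim(p,.339,-.293,.056)
q=proj(p,[.339,-.293,.006]); print(q)
w=cloud(p); c=p['color'].astype(int)
m=(np.hypot(w[...,0]-.339,w[...,1]+.293)<.04)&(w[...,2]<.012)&(c[...,0]>100)
P=w[m][:,:2].astype(np.float32); print(len(P),cv2.minAreaRect(P))
u,v=map(int,q); a=p['color'][max(v-60,0):v+60,u-80:u+80]; cv2.imwrite('pics/w5c.png',cv2.resize(a[...,::-1],None,fx=4,fy=4))
to(.339,-.293,.03,61)"
```

```text
time: 16.95
eef_pos: [0.3793, -0.2771, 0.1959]
tool_rot: [0.798, 1.417, -0.798]
force: [0.2, 0.6, 0.1]
grip_width: 0.0954
rim 572 [ 0.3396 -0.2932  0.0551] mid [ 0.339  -0.2935  0.0538] size [0.0276 0.0281 0.0074]
[308.28824679 222.14726414]
624 ((0.3319269120693207, -0.2977398931980133), (0.053716227412223816, 0.04901602864265442), 64.24970245361328)
t 17.0 pos [ 0.3795 -0.2771  0.1957] jaw -58.7 q6 0.28 w 0.0951 shift [-0.202 -0.079 -0.828] turn [ 4.000e-04  2.000e-04 -3.351e-01] F [1.1 0.  1.1]
```

View pics/w5c.png

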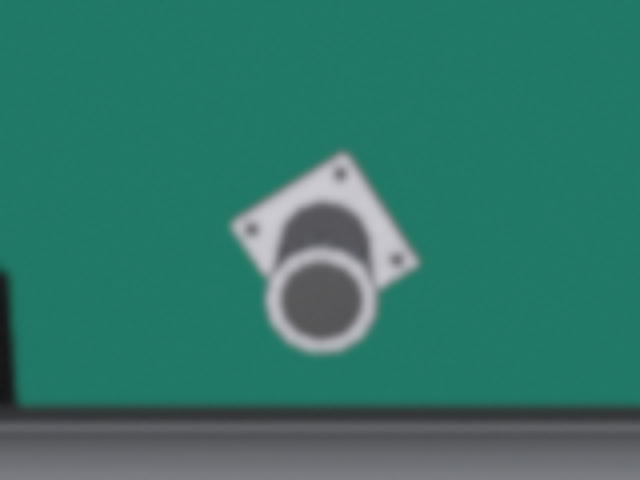

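The flanged shell's flange corners show at crop (233,225), (345,152) and (420,262), so I can get its yaw from those.

```bash
python3 -c "
from h import *
p=grab_frame('wrist')
def ray(u,v,z):
    d=rot(p)@[(u-p['cx'])/p['fx'],(v-p['cy'])/p['fy'],1]; o=np.array(p['position']); return o+d*(z-o[2])/d[2]
C=[ray(228+a/4,162+b/4,.006) for a,b in((233,225),(345,152),(420,262))]
for i in(0,1): d=C[i+1]-C[i]; print(np.linalg.norm(d),np.degrees(np.arctan2(d[1],d[0])))
print((C[0]+C[2])/2)"
```

```text
0.039475168698126575 -24.990245309920134
0.03998157546627916 -115.08906235490967
[ 0.33915403 -0.29476434  0.006     ]
```

```bash
python3 -m creep '[-1,-0.2,-0.083,0,0,0,-0.04,-1,-0.2,-0.083,-0.1,0,0,-0.063,-1,-0.2,-0.083,-0.35,0,0,-0.063,-1,-0.2,-0.083,-0.6,0,0,-0.063,-1,-0.2,-0.083,-0.76,0,0,-0.063,-1,-0.2,-0.083,-0.82,0,0,-0.063,-1,-0.2,-0.083,-0.835,0,0,-0.063,-1,-0.2,-0.083,-0.835,0,0,-0.063]'
python3 -m creep '[1,0,0,0,0,0,0,1,0,0,0,0,0,0,1,0,0,0,0,0,0,1,0,0,0,0,0,0,1,0,0,0,0,0,0,1,0,0,0,0,0,0,1,0,0,0,0,0,0,1,0,0,0,0,0,0,1,0,0,0,0,0,0,1,0,0,0,0,0,0]'
python3 -c "
from h import *
to(.673,.093,.15,61)"
```

```text
time: 18.05
eef_pos: [0.3395, -0.2941, 0.0292]
tool_rot: [0.948, 1.352, -0.949]
force: [0.4, -0.4, -0.2]
grip_width: 0.0951
time: 19.3
eef_pos: [0.3385, -0.2932, 0.0278]
tool_rot: [0.949, 1.354, -0.949]
force: [0.9, -0.8, -0.4]
grip_width: 0.0277
t 19.3 pos [ 0.3385 -0.2932  0.0278] jaw -70.0 q6 0.39 w 0.0277 shift [1.673 1.931 0.611] turn [-0.    -0.    -0.272] F [ 0.9 -0.8 -0.4]
```

```bash
python3 -m creep '[1,0,0,0.05,0,0,0,1,0,0,0.2,0,0,0,1,0,0,0.42,0,0,0,1,0.1,0.1,0.62,0,0,-0.03,1,0.25,0.27,0.65,0,0,-0.06,1,0.4,0.45,0.65,0,0,-0.09,1,0.55,0.63,0.65,0,0,-0.12,1,0.7,0.81,0.65,0,0,-0.136,1,0.83,0.96,0.65,0,0,-0.136,1,0.83,0.96,0.65,0,0,-0.136]'
python3 -m creep '[1,0.15,0.18,0,0,0,-0.03,1,0.3,0.35,0,0,0,-0.06,1,0.45,0.52,0,0,0,-0.09,1,0.6,0.7,0,0,0,-0.12,1,0.74,0.86,0,0,0,-0.136,1,0.82,0.95,0,0,0,-0.136,1,0.84,0.97,0,0,0,-0.136,1,0.84,0.97,0,0,0,-0.136]'
python3 -c "
from h import *
p=grab_frame('wrist'); save(p,'w6.png')
to(.673,.093,.0315,61)"
```

```text
time: 20.55
eef_pos: [0.5055, -0.0994, 0.1584]
tool_rot: [1.265, 1.173, -1.264]
force: [-0.3, 0.3, 0.2]
grip_width: 0.0274
time: 21.55
eef_pos: [0.6721, 0.0918, 0.1578]
tool_rot: [1.571, 0.925, -1.573]
force: [-1.7, 0.0, -0.3]
grip_width: 0.0276
t 21.6 pos [0.6719 0.0917 0.1579] jaw -119.1 q6 2.13 w 0.0276 shift [ 0.005  0.007 -0.632] turn [ 0.0001 -0.0002  0.0003] F [-0.4  0.4 -1.6]
```

View pics/w6.png

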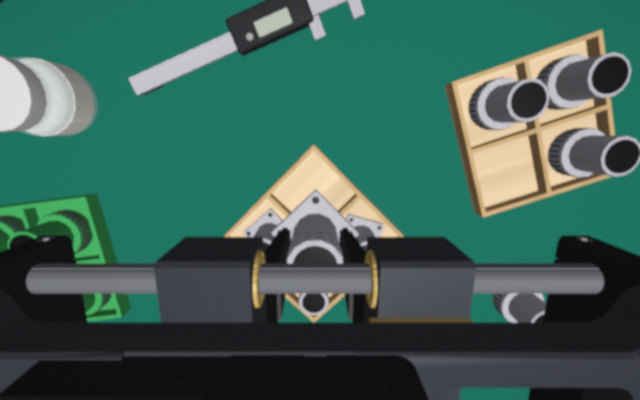

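The flange is square to the tray over the empty pocket (315,190), with the neighbours outside the jaws. I'll lower it.

```bash
python3 -m creep '[1,0.005,0.005,-0.15,0,0,0,1,0.005,0.005,-0.33,0,0,0,1,0.005,0.005,-0.5,0,0,0,1,0.005,0.005,-0.58,0,0,0,1,0.005,0.005,-0.6,0,0,0,1,0.005,0.005,-0.61,0,0,0,1,0.005,0.005,-0.62,0,0,0,1,0.005,0.005,-0.623,0,0,0,1,0.005,0.005,-0.623,0,0,0]'
```

```text
time: 22.72
eef_pos: [0.6738, 0.0939, 0.0337]
tool_rot: [1.572, 0.925, -1.571]
force: [-0.7, -0.2, -0.6]
grip_width: 0.0275
```

```bash
python3 -m creep '[1,0,0,-0.006,0,0,0,1,0,0,-0.006,0,0,0,-1,0,0,-0.006,0,0,0,-1,0,0,-0.006,0,0,0,-1,0,0,-0.006,0,0,0,-1,0,0,-0.006,0,0,0,-1,0,0,0.1,0,0,0,-1,0,0,0.35,0,0,0,-1,0,0,0.6,0,0,0,-1,0,0,0.8,0,0,0]'
python3 -c "
from h import *
to(.456,-.045,.2,34.7)"
```

```text
time: 23.98
eef_pos: [0.6744, 0.0939, 0.1981]
tool_rot: [1.575, 0.924, -1.567]
force: [0.7, -0.1, 0.2]
grip_width: 0.0943
t 23.98 pos [0.6744 0.0939 0.1981] jaw -119.0 q6 2.14 w 0.0943 shift [-1.092 -0.694  0.01 ] turn [ 0.0002  0.0014 -0.1461] F [ 0.7 -0.1  0.2]
```

```bash
python3 -m creep '[-1,-0.25,-0.18,0,0,0,-0.04,-1,-0.5,-0.36,0,0,0,-0.08,-1,-0.75,-0.54,0,0,0,-0.12,-1,-0.95,-0.68,0,0,0,-0.146,-1,-1,-0.694,0,0,0,-0.146,-1,-1,-0.694,0,0,0,-0.146]'
python3 -c "
from h import *
p=grab_frame('wrist'); rim(p,.456,-.045,.056)
for d in landmark_of(p,'coupling')[:2]: print(d['conf'],np.round(d['xyz'],4))
to(.456,-.045,.03,34.7)
p=grab_frame('top')
w=cloud(p); P=w[(w[...,2]>.05)&(w[...,2]<.1)&(np.hypot(w[...,0]-.673,w[...,1]-.093)<.025)]; print('flanged',len(P),P.mean(0))
P=w[(w[...,2]>.05)&(w[...,2]<.1)&(np.hypot(w[...,0]-.5785,w[...,1]+.325)<.025)]; print('sleeve',len(P),P.mean(0))"
```

```text
time: 24.72
eef_pos: [0.4739, -0.045, 0.1947]
tool_rot: [1.878, 0.585, -1.873]
force: [-0.0, -0.3, -0.4]
grip_width: 0.0953
rim 869 [ 0.4574 -0.0474  0.0553] mid [ 0.4572 -0.0466  0.0538] size [0.0329 0.0338 0.0074]
0.82 [ 0.4598 -0.0459  0.004 ]
t 24.82 pos [ 0.4745 -0.0446  0.1942] jaw -145.2 q6 2.33 w 0.0951 shift [-0.093 -0.002 -0.821] turn [-0.      0.0005 -0.0004] F [ 0.5 -0.1  0.6]
flanged 53 [0.67132316 0.09555426 0.06099755]
sleeve 31 [ 0.57667925 -0.32270651  0.06567253]
```

```bash
python3 -m creep '[-1,-0.087,-0.007,0,0,0,0,-1,-0.087,-0.007,-0.15,0,0,0,-1,-0.087,-0.007,-0.4,0,0,0,-1,-0.087,-0.007,-0.65,0,0,0,-1,-0.087,-0.007,-0.78,0,0,0,-1,-0.087,-0.007,-0.82,0,0,0,-1,-0.087,-0.007,-0.83,0,0,0,-1,-0.087,-0.007,-0.83,0,0,0]'
python3 -m creep '[1,0,0,0,0,0,0,1,0,0,0,0,0,0,1,0,0,0,0,0,0,1,0,0,0,0,0,0,1,0,0,0,0,0,0,1,0,0,0,0,0,0,1,0,0,0,0,0,0,1,0,0,0,0,0,0,1,0,0,0,0,0,0,1,0,0,0,0,0,0]'
python3 -c "
from h import *
to(.599,-.087,.15,34.7)"
```

```text
time: 25.88
eef_pos: [0.4575, -0.0465, 0.0286]
tool_rot: [1.877, 0.585, -1.873]
force: [-0.3, -0.2, 1.0]
grip_width: 0.0953
time: 27.12
eef_pos: [0.4562, -0.0464, 0.0273]
tool_rot: [1.876, 0.586, -1.875]
force: [0.6, 0.4, -0.2]
grip_width: 0.0335
t 27.12 pos [ 0.4562 -0.0464  0.0273] jaw -145.3 q6 2.32 w 0.0335 shift [ 0.714 -0.203  0.614] turn [ 0.      0.     -0.0001] F [ 0.6  0.4 -0.2]
```

```bash
python3 -m creep '[1,0,0,0.05,0,0,0,1,0,0,0.2,0,0,0,1,0,0,0.42,0,0,0,1,0.1,-0.03,0.62,0,0,0,1,0.3,-0.09,0.65,0,0,0,1,0.5,-0.14,0.65,0,0,0,1,0.66,-0.19,0.65,0,0,0,1,0.714,-0.203,0.65,0,0,0,1,0.714,-0.203,0.65,0,0,0,1,0.714,-0.203,0.65,0,0,0]'
python3 -c "
from h import *
p=grab_frame('wrist'); save(p,'w7.png')
to(.599,-.087,.0315,34.7)"
```

```text
time: 28.38
eef_pos: [0.5978, -0.0866, 0.1571]
tool_rot: [1.875, 0.587, -1.877]
force: [0.2, 0.2, -1.4]
grip_width: 0.0333
t 28.43 pos [ 0.5979 -0.0866  0.1572] jaw -145.3 q6 2.3 w 0.0335 shift [ 0.006 -0.002 -0.629] turn [-0.     -0.0002 -0.0002] F [ 1.   0.7 -2.6]
```

View pics/w7.png

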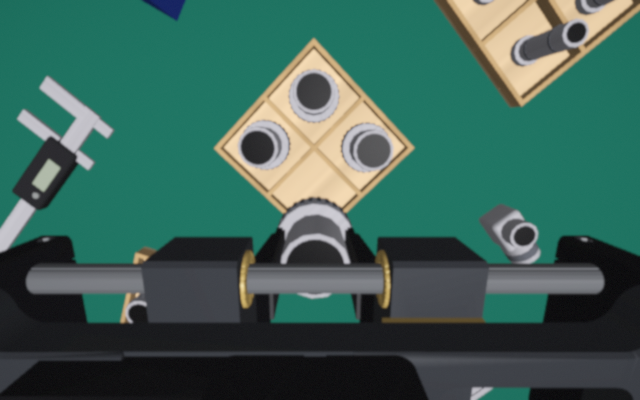

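The coupling is held upright at (315,230) over the empty near pocket of the wooden coupling tray. I'll lower it.

```bash
python3 -m creep '[1,0.004,0,-0.15,0,0,0,1,0.004,0,-0.33,0,0,0,1,0.004,0,-0.5,0,0,0,1,0.004,0,-0.58,0,0,0,1,0.004,0,-0.6,0,0,0,1,0.004,0,-0.61,0,0,0,1,0.004,0,-0.618,0,0,0,1,0.004,0,-0.622,0,0,0,1,0.004,0,-0.622,0,0,0]'
```

```text
time: 29.55
eef_pos: [0.6, -0.0871, 0.0333]
tool_rot: [1.876, 0.586, -1.875]
force: [1.1, -0.5, -1.0]
grip_width: 0.0336
```

```bash
python3 -m creep '[1,0,0,-0.006,0,0,0,1,0,0,-0.006,0,0,0,-1,0,0,-0.006,0,0,0,-1,0,0,-0.006,0,0,0,-1,0,0,-0.006,0,0,0,-1,0,0,-0.006,0,0,0,-1,0,0,0.1,0,0,0,-1,0,0,0.35,0,0,0,-1,0,0,0.6,0,0,0,-1,0,0,0.8,0,0,0]'
python3 -m creep '[-1,-1,0,0.3,0,0,0,-1,-1,0,0.3,0,0,0,-1,-1,0,0.3,0,0,0,-1,-1,0,0.3,0,0,0,-1,-1,0,0.3,0,0,0,-1,-1,0,0.3,0,0,0]'
python3 - <<'E'
from h import *
a=grab_frame('top'); b=grab_frame('side')
save(a,'tz.png'); save(b,'sz.png')
# tray centre, yaw from the fits; compare rim centre in the tray frame with the pocket
tr=dict(coupling=(.6255,-.125,-.18,-33,33,.06),flanged=(.6325,.1155,.28,33,-33,.06),gland=(.531,.3365,.213,-33,-33,.06),sleeve=(.539,-.349,-.239,33,33,.066))
for n,(x,y,t,px,py,h) in tr.items():
    M=R.from_euler('z',t).as_matrix()[:2,:2]; pk=M@[px/1e3,py/1e3]+[x,y]
    for nm,p in(('top',a),('side',b)):
        w=cloud(p); P=w[(abs(w[...,2]-h)<.005)&(np.hypot(w[...,0]-pk[0],w[...,1]-pk[1])<.03)]
        m=(P.min(0)+P.max(0))/2
        print(n,nm,len(P),'offset in tray mm',((M.T@(m[:2]-pk))*1e3).round(1),'median top z',np.median(P[:,2]).round(4))
for q,o in(('elbow',(.419,-.17)),('cap',(.352,.271))):
    for p in(a,b):
        print(q,[(round(d['conf'],2),np.round(d['xyz'],3)) for d in landmark_of(p,q)[:1]])
i=cv2.imread('pics/tz.png')[120:310,190:480]; j=cv2.imread('pics/sz.png')[90:310,150:490]
cv2.imwrite('pics/z1.png',cv2.resize(i,None,fx=2.75,fy=2.75)); cv2.imwrite('pics/z2.png',cv2.resize(j,None,fx=2.3,fy=2.3))
E
```

```text
time: 30.8
eef_pos: [0.6005, -0.0872, 0.1974]
tool_rot: [1.878, 0.584, -1.871]
force: [0.0, 0.7, -0.8]
grip_width: 0.0948
time: 31.55
eef_pos: [0.4002, -0.087, 0.2535]
tool_rot: [1.876, 0.586, -1.874]
force: [0.2, -0.3, -0.2]
grip_width: 0.0953
coupling top 60 offset in tray mm [-0.1  1. ] median top z 0.0599
coupling side 91 offset in tray mm [ 0.6 -2.4] median top z 0.0611
flanged top 41 offset in tray mm [-1.9  2.6] median top z 0.0604
flanged side 43 offset in tray mm [-1.5 -2.2] median top z 0.0608
gland top 28 offset in tray mm [-0.2  2.1] median top z 0.0607
gland side 35 offset in tray mm [-0.3 -1.2] median top z 0.0604
sleeve top 23 offset in tray mm [-2.5  0.6] median top z 0.0665
sleeve side 48 offset in tray mm [ 0.8 -2.8] median top z 0.0661
elbow []
elbow [(0.75, array([ 0.419, -0.165,  0.001]))]
cap [(0.56, array([ 0.352,  0.271, -0.001]))]
cap [(0.5, array([ 0.353,  0.276, -0.   ]))]
```

View pics/z2.png

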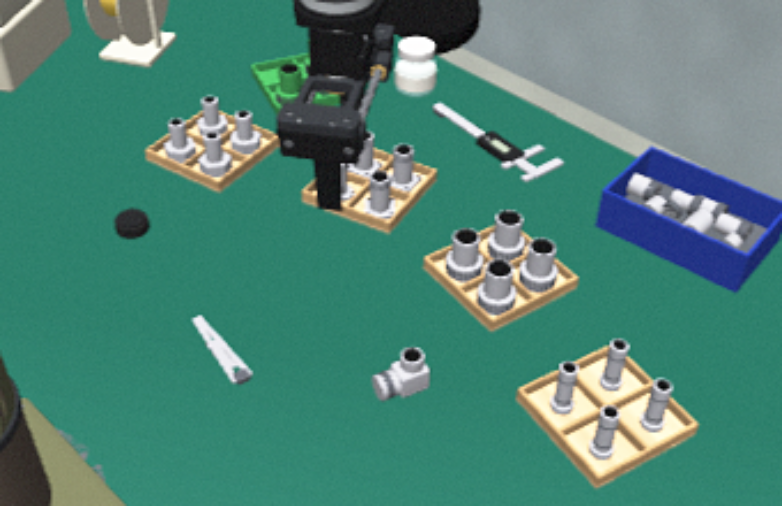

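View pics/z1.png

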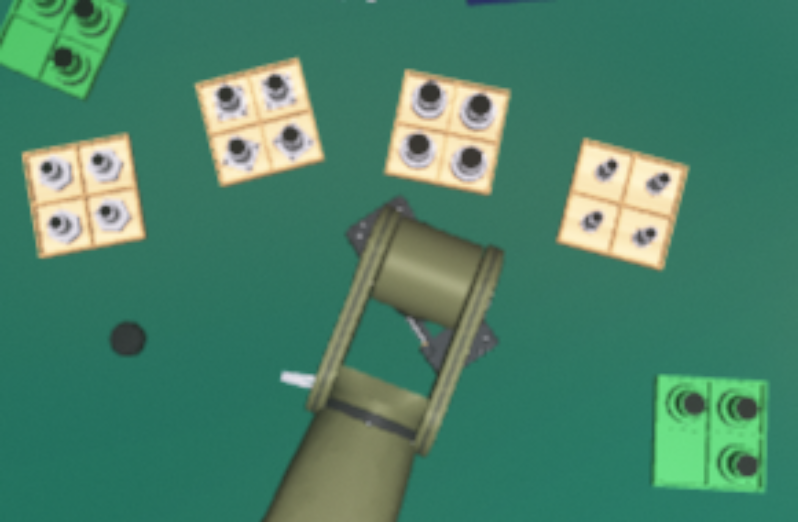

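Both views show all four wooden trays full and every shell upright. The elbow and cap are in place and the gripper is clear, so I'll hand in.

```bash
python3 -c "
from rig import *
print(sign_off())"
```

```text
the job is handed in; nothing more can be done
None
```

All four loose shells (gland, sleeve, flanged, coupling) now stand in the empty pockets of their own wooden trays. I handed the job in after about 32 of the 112 s allowed; sign-off gives no verdict. Each shell was lowered to within about 1 mm of the pocket floor before I let go. I did not touch the green look-alike trays.

**Final checks:**
- **Placement:** Every shell was within about 3 mm of its pocket centre in both the top and side cameras. Their tops read 60–61 mm, and the sleeve 66 mm, which means they are seated on the 4 mm floor.
- **Upright:** All four look upright in both pictures. I did not measure tilt as a number.
- **Elbow and cap:** Both were within about 5 mm of their first readings, which is network noise.

**Disagreements and gaps:**
- The top and side cameras differed by up to 5 mm, far inside the 19.5 mm tolerance.
- The top camera's final elbow check found nothing because the arm hid it, so the elbow rests on the side camera alone.
- I only read the wrist force between moves; it stayed at 4 N or less. I did not measure contact forces on the trays directly.

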